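# Clamp a block in a lever-bolt fixture

## Robot

A 6-joint arm with a two-finger parallel gripper is mounted at the origin on a cart in front of the work surface, level with it; the furniture and walls round the work are solid. World frame = base frame: x ahead of the robot, y to its left, z up, the work surface at z = 0. Lengths are in m, angles in degrees, forces in N, time in s.
With the tool pointing down it reaches from about 0.325 to 0.9 m from the base axis. Payload 3.5 kg.
Tool frame: the origin (TCP) lies at the very end of the fingers, on their centre line; the grasp point (between the pads) lies 19 mm behind it; z points along the fingers, y is the line along which they close (so a half turn about z gives the same grasp; the last joint's range is limited). The gripper opens to 85 mm and grips with 20 to 120 N. Pads are 22 mm wide; open, the fingers measure 114 mm over their backs; the gripper's body (76 mm by 85 mm) begins 54 mm behind the grasp point. The pads swing forward as they close: fully open they stand 13 mm farther back than shut.
Start: joints at [64.779, 15.837, -1.513, 72.651, 0, 84.076], TCP at [0.207, 0.59, 0.231] pointing down, gripper open.
Joint ranges: [-178.77, 178.77], [-48.84, 107.48], [-61.69, 71.31], [-111.58, 123.2], [-90, 87.43], [-180, 180]. Speed limits (degrees/s): [147.25, 147.25, 180, 180, 180, 180].

## Interface

Orientations are given as a 3x3 rotation matrix whose columns are the frame's x, y, z axes.
In Python, from bench import robot gives the robot as it stands.
- The arm moves only by the shell command python3 inch.py 'ROWS' [OPENING] [FORCE]. ROWS is a JSON list of rows, 1 to 10 of them, each an object with the fields tx, ty, tz (the shift in units of 5 mm), ax, ay, az (a rotation vector in degrees); a field left out counts as zero; each row is the pose to reach, as a shift and turn from the pose commanded when the command began, along the tool's axes at that moment; what a row does not reach only later rows make up. A row lasts 1/10 s, in which the tool goes at most 0.05 m and 8.59 degrees, less where a joint would pass 70% of its speed; a pose out of reach is approached as far as the arm can. OPENING is the finger opening in m, set as the command begins (- or left out keeps the last). The fingers move at their own pace and stop on an object; FORCE is the grip in N (left out, the last holds). Time passes only in rows, so rows that do not move let the fingers close. It prints the time, the measured TCP pose, the force, the opening and the grip force at its end. Input that does not fit is refused with a message, and nothing moves.
- robot.get_obs(): the state, without advancing time (a new reading comes with each control period).
- robot.camera(name): name is "side" or "top" or "wrist"; returns the picture (384x512x3 uint8, red, green, blue); there is no depth.
- robot.calibration(name): a dict with "vertical_fov" (degrees; the focal length in pixels is half the picture's height over the tangent of half this angle, whatever the lens; pixels are square), "cx", "cy" (the principal point, pixels), "xyz" and "rotation" of the camera in the world. Camera axes: x right, y up, looking along -z (the intrinsics and any distortion apply to the point x, -y, -z); pixel columns grow to the right and rows downward; lengths in m; the calibration is good to about 2 mm. A picture is of the moment at which its call begins: read the wrist's pose just before it. calibration takes no time and is no camera call; for the wrist camera it gives the pose at the moment of the call.
- robot.hand_in(): hands the job in; it is judged then, once.
The state is a dict: "time": time; "joint_pos": joint angles; "dq": joint speeds; "effort": joint torques, N m; "eef_pos": TCP position; "ee_rot": TCP orientation; "contact_force": force on the tool from outside, world axes, zero at the start; "torque": the same for the moment, N m; "gripper_width": finger opening in m; "grasp_force": force on a finger pad.
Only numpy, scipy, OpenCV 4.12 (cv2) and the standard library are available. Lean on these libraries where they do the work, as an engineer would, in place of code of your own. Each camera call takes 0.05 s, during which the arm holds its last target. There are 200 camera calls.

## Task

Push the aluminium block along the channel of the clamping fixture until it is fully home against the end stop. Then screw the clamp bolt in by sweeping its raised lever round clockwise (seen from above) until it is snug at its stop on the block, and only then fold the lever down flat. Leave the block home, the bolt snug and the things lying around undisturbed.

Things in the scene. Friction and masses are not known exactly. Their poses are not given: they have to be found in the camera images.
- fixture: Fixed clamping fixture: dark steel plate 120 (x) x 195 (y) x 12 mm with a channel along y between two guide rails (64 mm apart, tops 21 mm above the bench, y -55 to +85 mm), and a bridge across it. Origin: on the bench (z = 0) straight below the clamp bolt's axis; z up, +y out of the channel's open end. Plate from y = -75 to +120 mm. Place and yaw vary.
- stop_face (a point): Middle of the inner face of the steel end stop closing the channel: fixture y = -50 mm; stop 88 mm wide, top 36 mm above the bench.
- bridge_top (a point): Top middle of the grey bridge over the channel that carries the bolt: 66 mm above the bench on the bolt axis; bridge 114 mm wide (x), from y = -17 to +17 mm.
- block: Loose bright aluminium block, 60 (x) x 150 (y) x 20 (z) mm, 0.3 to 0.65 kg, lying on the plate in the channel under the bridge. Origin: centre of its underside (12 mm above the bench), axes as the fixture's. End face to push: +75 mm along its y. Starts 30 to 70 mm from home; fully home it touches the end stop, its origin at fixture y = +25 mm, end face at +100 mm. A few N slide it.
- bolt (a joint): Angle of the clamp bolt about its vertical axis, rad. 0 = snug: its pad presses the block and the screw is at its hard stop. Starts 2.6 to 6.6; turning clockwise from above makes it fall. A full turn lowers bolt and lever 10 mm. Friction 0.13 N m, stays where left. The lever points along azimuth fixture yaw + this value (at snug: along fixture +x).
- lever (a joint): Angle of the flip lever above the horizontal, rad. 0 = folded flat (its stop), starts raised at 0.6 to 0.8 (stop at 0.9). Folding takes about 0.25 N m (3 to 5 N pressed down near its end); it stays where it is left.
- lever_pivot (a point): Centre of the lever's horizontal pivot pin, on the bolt axis: 86 mm above the bench when snug, up to 97 mm at the start. Bolt head round it: 30 mm diameter.
- lever_tip (a point): Middle of the round end (24 mm across, 10 mm thick) of the dark steel lever, 80 mm from the pivot; the lever arm is 16 mm wide and 9 mm thick. When folded flat its upper surface is 6 mm above the pivot.
- sanding_block: Bystander: loose brown sanding sponge, 60 x 95 x 34 mm, lying left of the fixture. Origin: centre of its underside. Leave alone.
- masking_tape: Bystander: loose roll of cream masking tape, 104 mm across, 25 mm high, lying left of the fixture. Origin: centre of its underside. Leave alone.
- tape_measure: Bystander: loose yellow tape measure, 36 x 79 x 62 mm, standing behind the fixture. Origin: centre of its underside. Leave alone.

How it is judged (in metres and radians):
On the way, in this order (a step that is already met when the one before it is completed fails the run):
1. the block is fully home against the end stop (within 2.5 mm) while the bolt is still loose (y of block in the frame of fixture below 0.0275 m and z of block in the frame of fixture below 0.016 m and value of joint bolt above 0.5 rad), for 0.2 s.
2. the bolt is turned in snug (within 0.12 rad of its stop) with the lever still raised (value of joint bolt below 0.12 rad and value of joint lever above 0.4 rad and y of block in the frame of fixture below 0.0275 m), for 0.2 s.
3. the lever is folded flat (value of joint lever below 0.1 rad), for 0.2 s.
At the end, for the whole second after the job is handed in: The block rests in the channel within 2.5 mm of the end stop, the bolt is within 0.15 rad of its snug stop, the lever is folded to within 0.1 rad of flat, and everything is at rest (y of block in the frame of fixture below 0.0275 m and z of block in the frame of fixture below 0.016 m and value of joint bolt below 0.15 rad and value of joint lever below 0.1 rad and linear speed of block below 0.01 m/s); the robot touches nothing.
It fails at once if the sanding sponge is pushed more than 30 mm (distance of sanding_block from where it was at the start of the episode above 0.03 m).
It fails at once if the roll of masking tape is pushed more than 30 mm (distance of masking_tape from where it was at the start of the episode above 0.03 m).
It fails at once if the tape measure is pushed more than 30 mm (distance of tape_measure from where it was at the start of the episode above 0.03 m).
It also fails if it takes over 58 s, if anything falls off the work surface, if the arm or the gripper's body presses on something with over 40 N, if the wrist force passes 120 N, or if a joint passes its speed limit or range.

## Working session

There is one attempt and no reset: what is moved stays moved. The work goes in short steps, Python scripts to look and compute and a shell command to move; the robot and the scene stay as the last step left them, time stands still between calls to the robot, and variables do not carry over. Pictures are saved under pics/ and viewed, at most 11 in all, crops included, and the job is handed in when it is done.

```bash
ls; mkdir -p pics
python3 - <<'E'
from bench import robot
import cv2,numpy as np
for n in("top","side"):
    im=robot.camera(n);cv2.imwrite(f"pics/{n}0.png",im[:,:,::-1]);c=robot.calibration(n);print(n,c)
o=robot.get_obs();print(o)
E
```

```text
bench.py
inch.py
pics
top {'vertical_fov': 49.96793072360403, 'cx': 258.55969199071154, 'cy': 188.07489946598938, 'xyz': array([0.36342836, 0.31549171, 1.15700004]), 'rotation': array([[-0.00903848,  0.98500538, -0.17228669],
       [-0.99995778, -0.00861766,  0.00319036],
       [ 0.00165782,  0.17230825,  0.98504168]])}
side {'vertical_fov': 57.14388766834618, 'cx': 257.36413549822885, 'cy': 194.09819961503857, 'xyz': array([ 0.39128896, -0.47326288,  0.40975213]), 'rotation': array([[ 0.97736984,  0.08036705, -0.19567662],
       [-0.21138121,  0.33547134, -0.91802885],
       [-0.00813537,  0.93861607,  0.34486765]])}
{'time': 0.1, 'joint_pos': array([ 6.47786627e+01,  1.58757926e+01, -1.58988284e+00,  7.26507549e+01,
        1.54285507e-04,  8.40768591e+01]), 'dq': array([ 0.00906481, -0.0529634 ,  0.22442882,  0.08748669,  0.06912466,
        0.10666376]), 'effort': array([ 9.07091362e-04, -4.46706820e+01,  2.96129161e+01,  8.44662893e-03,
       -7.29905719e-05, -1.33504147e-05]), 'eef_pos': array([0.20624663, 0.58924205, 0.23025184]), 'ee_rot': array([[-9.43811262e-01,  3.30483808e-01, -8.68343505e-04],
       [ 3.30484881e-01,  9.43809498e-01, -1.83722214e-03],
       [ 2.12378680e-04, -2.02096534e-03, -9.99997935e-01]]), 'contact_force': array([ 0.86550195, -0.40774221,  0.21947595]), 'torque': array([ 0.03297808,  0.04774578, -0.05006802]), 'grasp_force': 0.0, 'gripper_width': 0.08541279083533411}
```

View pics/top0.png

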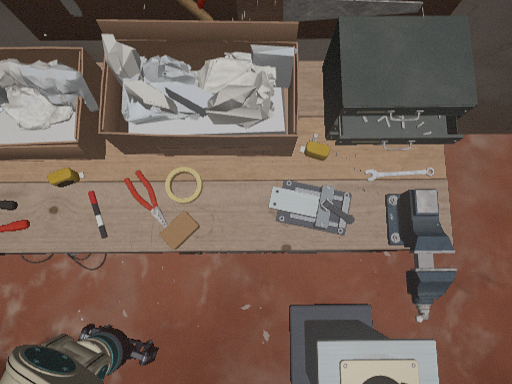

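View pics/side0.png

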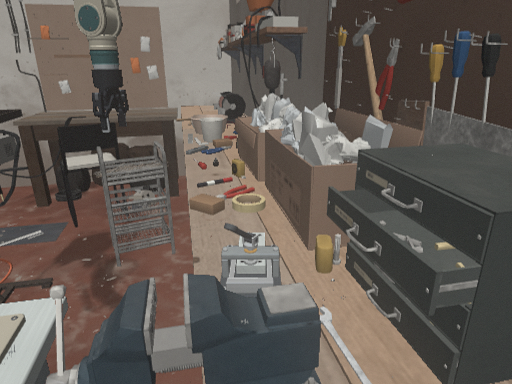

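The top view shows the fixture around (311,205), with its open end to the left (world +y) and the bright block sticking out at (290,198). The lever end is near (345,213). The sponge is at (180,230), the tape roll at (183,185) and the tape measure at (317,150). I'll enlarge the fixture in both views.

```bash
cat > h.py <<'E'
import numpy as np,cv2
from bench import robot
def K(n,c=None):
    c=c or robot.calibration(n);return 192/np.tan(np.radians(c["vertical_fov"]/2)),c
def ray(n,u,v,c=None):
    f,c=K(n,c);d=c["rotation"]@np.array([(u-c["cx"])/f,-(v-c["cy"])/f,-1]);return np.array(c["xyz"]),d
def onz(n,u,v,z,c=None):
    o,d=ray(n,u,v,c);return o+d*(z-o[2])/d[2]
def proj(n,p,c=None):
    f,c=K(n,c);q=c["rotation"].T@(np.array(p)-c["xyz"]);return np.array([c["cx"]+f*q[0]/-q[2],c["cy"]-f*q[1]/-q[2]])
def tri(a,b):
    (o1,d1),(o2,d2)=a,b
    d1=d1/np.linalg.norm(d1);d2=d2/np.linalg.norm(d2)
    s=np.linalg.lstsq(np.c_[d1,-d2],o2-o1,rcond=None)[0]
    p,q=o1+s[0]*d1,o2+s[1]*d2;return (p+q)/2,np.linalg.norm(p-q)
E
python3 - <<'E'
import cv2,numpy as np
t=cv2.imread("pics/top0.png")[170:245,260:360];s=cv2.imread("pics/side0.png")[215:295,205:305]
a=cv2.resize(t,None,fx=4,fy=4,interpolation=cv2.INTER_CUBIC);b=cv2.resize(s,None,fx=4,fy=4,interpolation=cv2.INTER_CUBIC)
a=np.pad(a,((0,20),(0,0),(0,0)))
cv2.imwrite("pics/crop0.png",np.hstack([a,b]))
from h import *
for uv in[(317,150),(180,230),(183,185),(311,205),(345,213)]:print(uv,onz("top",*uv,.03).round(3))
E
```

```text
(317, 150) [0.668 0.146 0.03 ]
(180, 230) [0.446 0.527 0.03 ]
(183, 185) [0.571 0.522 0.03 ]
(311, 205) [0.512 0.168 0.03 ]
(345, 213) [0.489 0.075 0.03 ]
```

View pics/crop0.png

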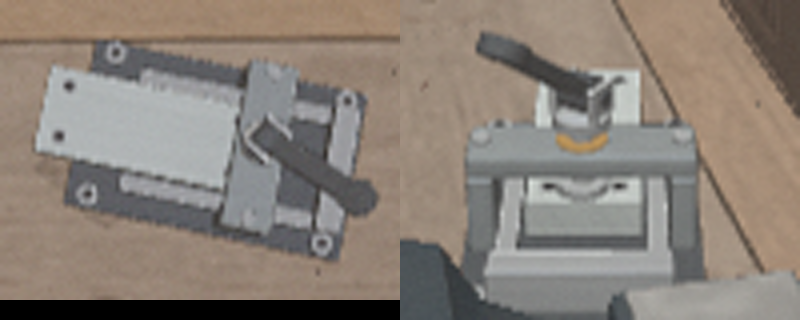

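The enlarged crop shows the plate corners at crop (95,42), (365,93), (340,262) and (65,205), and the block's end edge from (52,67) to (36,150). The lever tip is at (362,196) in the top half and (492,45) in the side half.

Run:
```python
from h import *
T=lambda x,y:(260+x/4,170+y/4); S=lambda x,y:(205+(x-400)/4,215+y/4)
P=[onz("top",*T(*p),.012)[:2] for p in[(95,42),(365,93),(340,262),(65,205)]]
for a,b in zip(P,P[1:]+P[:1]):print("edge",np.linalg.norm(a-b).round(4),np.degrees(np.arctan2(*(b-a)[::-1])).round(1))
# corners in fixture: (60,120),(60,-75),(-60,-75),(-60,120)
F=np.array([[.06,.12],[.06,-.075],[-.06,-.075],[-.06,.12]]);P=np.array(P)
Fc,Pc=F-F.mean(0),P-P.mean(0)
yaw=np.arctan2((Fc[:,0]*Pc[:,1]-Fc[:,1]*Pc[:,0]).sum(),(Fc*Pc).sum())
R=np.array([[np.cos(yaw),-np.sin(yaw)],[np.sin(yaw),np.cos(yaw)]]);o=P.mean(0)-R@F.mean(0)
print("yaw",np.degrees(yaw),"origin",o, "res mm",((P-(F@R.T+o))*1000).round(1).tolist())
print("bridge mid",np.mean([onz("top",*T(*p),.066) for p in[(250,60),(298,70),(270,235),(222,225)]],0))
for p in[(52,67),(36,150)]:
    e=onz("top",*T(*p),.032)[:2];print("block end fix",R.T@(e-o))
tip,err=tri(ray("top",*T(362,196)),ray("side",*S(492,45)));print("tip",tip,err)
d=tip[:2]-o;print("r",np.linalg.norm(d),"bolt",(np.arctan2(d[1],d[0])-yaw)%(2*np.pi))
np.savez("fix.npz",yaw=yaw,o=o)
for n,q in(("vise",(400,215)),):print(n,onz("top",*q,.05))
E=1
t=R@np.array([0,.19])+o;print("pre",t)
from bench import robot
s=robot.get_obs();print("tool shift",s["ee_rot"].T@(np.r_[t,.23]-s["eef_pos"]), "drot", np.degrees(yaw)+90-np.degrees(np.arctan2(*s["ee_rot"][:2,1][::-1])))
```

```text
edge 0.1932 -101.4
edge 0.1204 169.0
edge 0.194 77.8
edge 0.1176 -11.3
yaw -11.647807101000975 origin [0.50281754 0.13508954] res mm [[-1.0, -0.2], [0.2, 1.4], [-0.5, 0.1], [1.3, -1.3]]
bridge mid [0.50227339 0.13511071 0.066     ]
block end fix [0.03191095 0.14612853]
block end fix [-0.02713725  0.14607653]
tip [0.45934152 0.08653041 0.14406893] 0.0038104718331535984
r 0.06517785843456157 bolt 4.1854574696466615
vise [ 0.47996046 -0.069034    0.05      ]
pre [0.54117762 0.32117689]
tool shift [-0.40470318 -0.14231266  0.0004535 ] drot 7.6503771603819075
```
Great. Block end at 146mm; needs to move to 100 (46 mm).

The manual's scale: shifts go in units of 5 mm. Converting my numbers, -0.405 m is -81, -0.142 m is -28.4.

```bash
python3 inch.py '[{"tx":-8, "ty":-2.8}, {"tx":-16, "ty":-5.6, "az":-2}, {"tx":-24, "ty":-8.4, "az":-4}, {"tx":-32, "ty":-11.2, "az":-6}, {"tx":-40, "ty":-14, "az":-7.65}, {"tx":-48, "ty":-16.8, "az":-7.65}, {"tx":-56, "ty":-19.6, "az":-7.65}, {"tx":-64, "ty":-22.4, "az":-7.65}, {"tx":-72, "ty":-25.2, "az":-7.65}, {"tx":-81, "ty":-28.4, "az":-7.65}]' 0 40
python3 inch.py '[{}, {}]'
```

Run:
```python
from h import *
f=np.load("fix.npz");yaw=float(f["yaw"]);o=f["o"];s=robot.get_obs();print(s["ee_rot"].round(3),s["eef_pos"],s["time"])
R=np.array([[np.cos(yaw),-np.sin(yaw)],[np.sin(yaw),np.cos(yaw)]])
print("fix",R.T@(s["eef_pos"][:2]-o));
for y in(.19,.12):print(y,s["ee_rot"].T@(np.r_[R@[0,y]+o,.021]-s["eef_pos"]))
cv2.imwrite("pics/w1.png",robot.camera("wrist")[:,:,::-1])
```

```text
time: 1.1
eef_pos: [0.5424, 0.3209, 0.2308]
ee_rot: [[-0.98, 0.201, -0.001], [0.201, 0.98, -0.0], [0.001, -0.0, -1.0]]
contact_force: [0.2, 0.6, 0.8]
gripper_width: -0.0
grasp_force: 0.0
time: 1.3
eef_pos: [0.5421, 0.321, 0.2305]
ee_rot: [[-0.979, 0.204, -0.002], [0.204, 0.979, -0.0], [0.002, -0.001, -1.0]]
contact_force: [0.2, 0.1, -0.0]
gripper_width: -0.0001
grasp_force: 0.0
[[-0.979  0.204 -0.002]
 [ 0.204  0.979 -0.   ]
 [ 0.002 -0.001 -1.   ]] [0.54212576 0.32102142 0.23052019] 1.3
fix [0.00096    0.19003916]
0.19 [6.23117435e-04 8.53111146e-05 2.09521446e-01]
0.12 [ 0.0004618  -0.06991449  0.20956351]
```

View pics/w1.png

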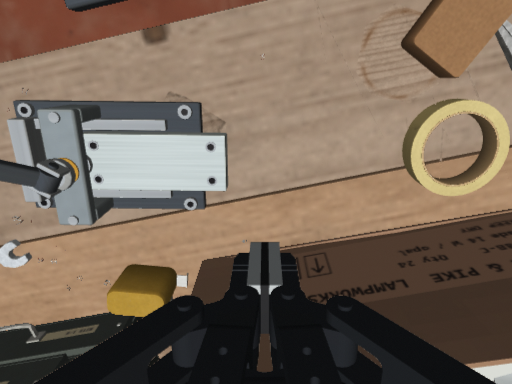

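The wrist view agrees with the plan. The block end edge runs from (226,134) to (227,190), parallel to the tool axes, and nothing lies under the fingers. I'll go down beside the block end and do a numeric check.

To row units: 0.04 m is 8, 0.2095 m is 41.9.

```bash
python3 inch.py '[{"tx":0.12, "tz":8}, {"tx":0.12, "tz":16}, {"tx":0.12, "tz":24}, {"tx":0.12, "tz":30}, {"tx":0.12, "tz":36}, {"tx":0.12, "tz":40}, {"tx":0.12, "tz":41.9}, {"tx":0.12, "tz":41.9}]'
python3 inch.py '[{"ty":-2}, {"ty":-4}, {"ty":-5.4}, {"ty":-6.6}, {"ty":-7.6}, {"ty":-8.6}, {"ty":-9.6}]'
python3 - <<'E'
from h import *
f=np.load("fix.npz");yaw=float(f["yaw"]);o=f["o"];s=robot.get_obs()
R=np.array([[np.cos(yaw),-np.sin(yaw)],[np.sin(yaw),np.cos(yaw)]])
print("fix",R.T@(s["eef_pos"][:2]-o),R.T@s["contact_force"][:2])
im=robot.camera("wrist");cv2.imwrite("pics/w2.png",im[:,:,::-1])
E
```

```text
time: 2.15
eef_pos: [0.5389, 0.3225, 0.0204]
ee_rot: [[-0.98, 0.2, -0.003], [0.2, 0.98, -0.001], [0.003, -0.002, -1.0]]
contact_force: [-0.6, 0.0, 1.0]
gripper_width: -0.0002
grasp_force: 0.0
time: 2.85
eef_pos: [0.5329, 0.276, 0.0229]
ee_rot: [[-0.979, 0.202, 0.002], [0.202, 0.979, 0.003], [-0.002, 0.003, -1.0]]
contact_force: [0.2, 5.3, 3.1]
gripper_width: 0.0002
grasp_force: 3.1
fix [0.00096857 0.14408633] [-0.86342765  5.27474888]
```

View pics/w2.png

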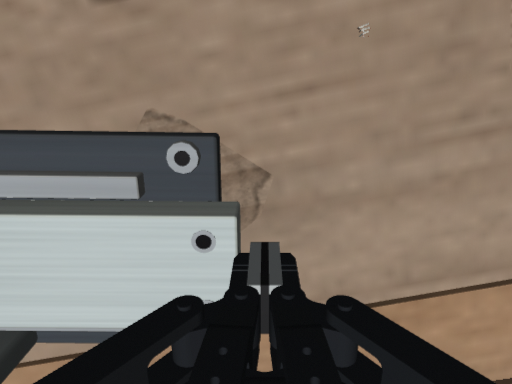

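The fingers are on the block's end face at about column 240, and it slides at about 5 N. I'll keep pushing.

To row units: -0.024 m is -4.8, -0.021 m is -4.2.

```bash
python3 inch.py '[{"ty":-1}, {"ty":-2}, {"ty":-2.8}, {"ty":-3.6}, {"ty":-4.2}, {"ty":-4.8}]'
python3 inch.py '[{"ty":-0.2}, {"ty":-0.4}, {"ty":-0.6}, {"ty":-0.8}]'
python3 - <<'E'
from h import *
f=np.load("fix.npz");yaw=float(f["yaw"]);o=f["o"];s=robot.get_obs()
R=np.array([[np.cos(yaw),-np.sin(yaw)],[np.sin(yaw),np.cos(yaw)]])
print("fix",R.T@(s["eef_pos"][:2]-o),R.T@s["contact_force"][:2])
E
```

```text
time: 3.5
eef_pos: [0.5281, 0.2528, 0.0229]
ee_rot: [[-0.98, 0.201, 0.002], [0.201, 0.98, 0.003], [-0.002, 0.003, -1.0]]
contact_force: [-0.0, 5.4, 3.2]
gripper_width: 0.0003
grasp_force: 3.5
time: 3.9
eef_pos: [0.5273, 0.2491, 0.0229]
ee_rot: [[-0.98, 0.201, 0.003], [0.201, 0.98, 0.003], [-0.002, 0.003, -1.0]]
contact_force: [0.5, 4.9, 4.5]
gripper_width: -0.0001
grasp_force: 3.5
fix [0.00100656 0.11656676] [-0.48997325  4.90802092]
```

To row units: -0.0035 m is -0.7, -0.003 m is -0.6.

```bash
python3 inch.py '[{"ty":-0.2}, {"ty":-0.4}, {"ty":-0.6}, {"ty":-0.7}]' | sed -n '1,4p'
python3 inch.py '[{"ty":-0.2}, {"ty":-0.4}]' | sed -n '2,4p'
python3 inch.py '[{"ty":-0.2}, {"ty":-0.4}]' | sed -n '2,4p'
```

```text
time: 4.3
eef_pos: [0.5267, 0.2461, 0.0229]
ee_rot: [[-0.98, 0.201, 0.003], [0.201, 0.98, 0.004], [-0.002, 0.005, -1.0]]
contact_force: [1.0, 8.0, 2.7]
eef_pos: [0.5267, 0.2459, 0.023]
ee_rot: [[-0.98, 0.2, 0.003], [0.2, 0.98, 0.008], [-0.002, 0.009, -1.0]]
contact_force: [1.4, 12.4, 0.9]
eef_pos: [0.5271, 0.2456, 0.0231]
ee_rot: [[-0.98, 0.2, 0.005], [0.2, 0.98, 0.012], [-0.002, 0.013, -1.0]]
contact_force: [3.3, 17.3, -1.0]
```

The block has stopped at the end stop, with force rising to 17 N and no further travel. Now I back off and lift.

```bash
python3 inch.py '[{"ty":3}, {"ty":6, "tz":-2}, {"ty":7, "tz":-10}, {"ty":6, "tz":-20}, {"ty":2, "tz":-30}, {"ty":-4, "tz":-38}, {"ty":-10, "tz":-38}, {"ty":-10, "tz":-38}, {"ty":-10, "tz":-38}]' | sed -n '1,4p'
python3 - <<'E'
from h import *
f=np.load("fix.npz");yaw=float(f["yaw"]);o=f["o"];s=robot.get_obs()
R=np.array([[np.cos(yaw),-np.sin(yaw)],[np.sin(yaw),np.cos(yaw)]])
s=robot.get_obs();a=np.radians(280)
t=np.r_[o+.048*np.array([np.cos(a),np.sin(a)]),.105];print("shift",s["ee_rot"].T@(t-s["eef_pos"]))
im=robot.camera("top");cv2.imwrite("pics/t2.png",cv2.resize(im[160:250,250:370,::-1],None,fx=5,fy=5,interpolation=cv2.INTER_CUBIC))
for y in(.1,.075,-.05):
  for x in(-.03,.03): print(x,y,(proj("top",np.r_[R@[x,y]+o,.032])-[250,160])*5)
E
```

```text
time: 5.6
eef_pos: [0.5138, 0.1908, 0.2119]
ee_rot: [[-0.979, 0.203, -0.001], [0.203, 0.979, -0.001], [0.0, -0.001, -1.0]]
contact_force: [-0.4, 0.5, -1.1]
shift [-0.01835879 -0.10131455  0.10698049]
-0.03 0.1 [176.4484648  258.69286315]
0.03 0.1 [196.17085944 152.93521998]
-0.03 0.075 [221.26289227 267.45506653]
0.03 0.075 [240.59953792 161.54591281]
-0.03 -0.05 [446.27996638 311.45083931]
0.03 -0.05 [463.67135436 204.77931426]
```

View pics/t2.png

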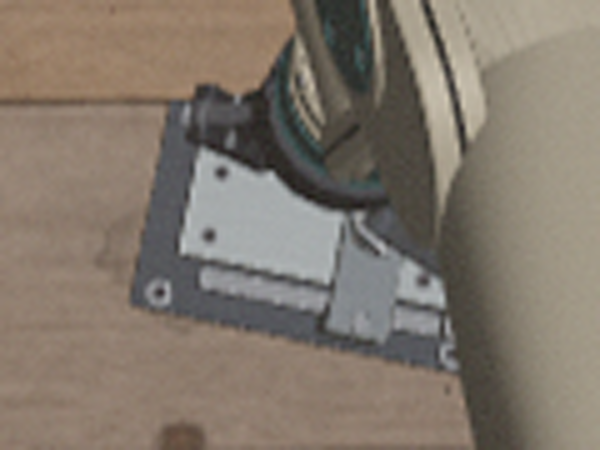

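The block's end corner at (179,253) matches the predicted home position of (176,259). Next I move over to the anticlockwise side of the lever and descend.

To row units: 0.107 m is 21.4, -0.1015 m is -20.3.

```bash
python3 inch.py '[{"tx":-1.2, "ty":-7}, {"tx":-2.4, "ty":-14}, {"tx":-3.7, "ty":-20.3}, {"tx":-3.7, "ty":-20.3, "tz":2}, {"tx":-3.7, "ty":-20.3, "tz":9}, {"tx":-3.7, "ty":-20.3, "tz":16}, {"tx":-3.7, "ty":-20.3, "tz":20}, {"tx":-3.7, "ty":-20.3, "tz":21.4}, {"tx":-3.7, "ty":-20.3, "tz":21.4}]' | sed -n '1,4p'
python3 - <<'E'
from h import *
f=np.load("fix.npz");o=f["o"];s=robot.get_obs()
print(s["eef_pos"][:2]-o)
for d in range(280,-10,-10):
  a=np.radians(d);t=np.r_[o+.048*np.array([np.cos(a),np.sin(a)]),.105];print(d,(s["ee_rot"].T@(t-s["eef_pos"]))[:2].round(4))
cv2.imwrite("pics/w3.png",robot.camera("side")[150:290,150:350,::-1].repeat(3,0).repeat(3,1))
E
```

```text
time: 6.55
eef_pos: [0.5105, 0.0891, 0.1029]
ee_rot: [[-0.98, 0.201, -0.004], [0.201, 0.98, -0.0], [0.004, -0.001, -1.0]]
contact_force: [0.4, -0.0, 0.9]
[ 0.0076826  -0.04596717]
280 [-0.0009 -0.0011]
270 [ 0.0071 -0.0035]
260 [ 0.0154 -0.0045]
250 [ 0.0238 -0.004 ]
240 [ 0.0319 -0.002 ]
230 [0.0396 0.0013]
220 [0.0466 0.0059]
210 [0.0527 0.0116]
200 [0.0577 0.0184]
190 [0.0614 0.0258]
180 [0.0638 0.0339]
170 [0.0647 0.0422]
160 [0.0642 0.0505]
150 [0.0623 0.0587]
140 [0.059  0.0663]
130 [0.0544 0.0733]
120 [0.0486 0.0794]
110 [0.0419 0.0844]
100 [0.0344 0.0881]
90 [0.0264 0.0905]
80 [0.0181 0.0915]
70 [0.0097 0.091 ]
60 [0.0016 0.089 ]
50 [-0.0061  0.0857]
40 [-0.0131  0.0811]
30 [-0.0192  0.0753]
20 [-0.0241  0.0686]
10 [-0.0279  0.0611]
0 [-0.0303  0.0531]
```

View pics/w3.png

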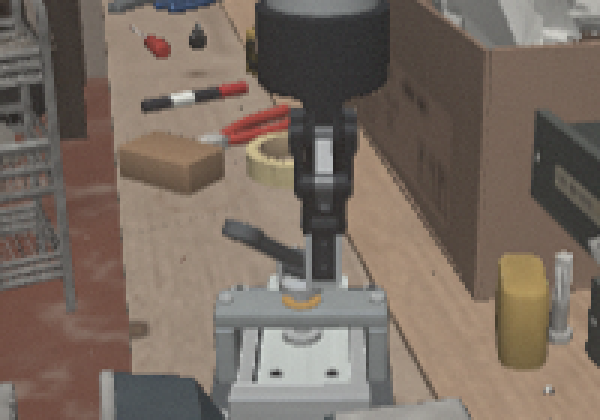

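The fingers stand behind and to the right of the lever, whose tip is at crop (235,230), with clearance above the bridge. I'll sweep clockwise.

To row units: 0.0638 m is 12.76, 0.0614 m is 12.28.

```bash
python3 inch.py '[{"tx":1.4, "ty":-0.7}, {"tx":3.08, "ty":-0.9}, {"tx":4.76, "ty":-0.8}, {"tx":6.38, "ty":-0.4}, {"tx":7.92, "ty":0.26}, {"tx":9.32, "ty":1.18}, {"tx":10.54, "ty":2.32}, {"tx":11.54, "ty":3.68}, {"tx":12.28, "ty":5.16}, {"tx":12.76, "ty":6.78}]' | sed -n '1,2p;4p'
python3 - <<'E'
from h import *
f=np.load("fix.npz");o=f["o"];s=robot.get_obs()
d=s["eef_pos"][:2]-o;print(np.linalg.norm(d),np.degrees(np.arctan2(d[1],d[0])),s["contact_force"],s["torque"])
for d in range(180,0,-10):
  a=np.radians(d);t=np.r_[o+.048*np.array([np.cos(a),np.sin(a)]),.105];print(d,(s["ee_rot"].T@(t-s["eef_pos"]))[:2].round(4))
cv2.imwrite("pics/t4.png",robot.camera("side")[150:290,150:350,::-1].repeat(3,0).repeat(3,1))
E
```

```text
time: 7.6
eef_pos: [0.455, 0.1345, 0.1042]
contact_force: [0.8, -4.8, -1.0]
0.04779841741599124 -179.28805810306278 [ 0.79740945 -4.77586339 -0.95001033] [-0.87475032 -0.17341296  0.01613341]
180 [0.0003 0.0005]
170 [0.0013 0.0088]
160 [0.0008 0.0172]
150 [-0.0011  0.0253]
140 [-0.0044  0.033 ]
130 [-0.009  0.04 ]
120 [-0.0148  0.0461]
110 [-0.0215  0.0511]
100 [-0.029   0.0548]
90 [-0.037   0.0572]
80 [-0.0453  0.0582]
70 [-0.0537  0.0577]
60 [-0.0618  0.0558]
50 [-0.0695  0.0525]
40 [-0.0765  0.0479]
30 [-0.0826  0.0421]
20 [-0.0876  0.0354]
10 [-0.0913  0.0279]
```

View pics/t4.png

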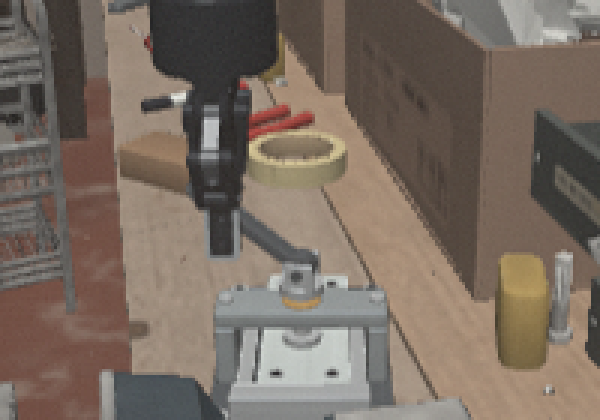

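The lever is turning ahead of the fingers with a 5 N push and is still raised. I'll continue the sweep.

```bash
python3 inch.py '[{"tx":0.26, "ty":1.76}, {"tx":0.16, "ty":3.44}, {"tx":-0.22, "ty":5.06}, {"tx":-0.88, "ty":6.6}, {"tx":-1.8, "ty":8}, {"tx":-2.96, "ty":9.22}, {"tx":-4.3, "ty":10.22}, {"tx":-5.8, "ty":10.96}, {"tx":-7.4, "ty":11.44}, {"tx":-9.06, "ty":11.64}]' | sed -n '1,2p;4p'
python3 - <<'E'
from h import *
f=np.load("fix.npz");o=f["o"];s=robot.get_obs()
d=s["eef_pos"][:2]-o;print(np.linalg.norm(d),np.degrees(np.arctan2(d[1],d[0])),s["contact_force"],s["torque"])
for d in range(80,-5,-5):
  a=np.radians(d);t=np.r_[o+.048*np.array([np.cos(a),np.sin(a)]),.105];print(d,(s["ee_rot"].T@(t-s["eef_pos"]))[:2].round(4))
E
```

```text
time: 8.65
eef_pos: [0.5124, 0.1826, 0.1045]
contact_force: [-4.3, -0.1, 0.5]
0.04841043761613678 78.64197567190946 [-4.33164932 -0.0579154   0.49995551] [-0.09523132  0.92711978 -0.06746868]
80 [ 0.0011 -0.0004]
75 [-0.0031 -0.0005]
70 [-0.0072 -0.0009]
65 [-0.0113 -0.0017]
60 [-0.0154 -0.0029]
55 [-0.0193 -0.0043]
50 [-0.023  -0.0062]
45 [-0.0266 -0.0083]
40 [-0.03   -0.0108]
35 [-0.0332 -0.0135]
30 [-0.0361 -0.0165]
25 [-0.0387 -0.0198]
20 [-0.0411 -0.0232]
15 [-0.0431 -0.0269]
10 [-0.0448 -0.0307]
5 [-0.0462 -0.0347]
0 [-0.0472 -0.0387]
```

To row units: -0.0332 m is -6.64, -0.03 m is -6.

```bash
python3 inch.py '[{"tx":-1.44, "ty":-0.18}, {"tx":-3.08, "ty":-0.58}, {"tx":-4.6, "ty":-1.24}, {"tx":-5.32, "ty":-1.66}, {"tx":-6, "ty":-2.16}, {"tx":-6.64, "ty":-2.7}]' | sed -n '1,2p;4p'
python3 inch.py '[{"tx":-0.3, "ty":-0.3}, {"tx":-0.58, "ty":-0.6}]'| sed -n '1,2p;4p'
python3 inch.py '[{"tx":-0.26, "ty":-0.32}, {"tx":-0.52, "ty":-0.66}]'| sed -n '1,2p;4p'
python3 - <<'E'
from h import *
f=np.load("fix.npz");o=f["o"];s=robot.get_obs()
d=s["eef_pos"][:2]-o;print(np.linalg.norm(d),np.degrees(np.arctan2(d[1],d[0])),s["contact_force"],s["torque"])
im=robot.camera("top")[150:250,260:360,::-1];im2=robot.camera("side")[190:290,200:300,::-1]
cv2.imwrite("pics/s5.png",np.hstack([im,im2]).repeat(4,0).repeat(4,1))
E
```

```text
time: 9.25
eef_pos: [0.543, 0.1624, 0.1052]
contact_force: [-3.3, 3.4, -0.3]
time: 9.45
eef_pos: [0.545, 0.1588, 0.1052]
contact_force: [-1.5, 3.6, 0.4]
time: 9.65
eef_pos: [0.5466, 0.1551, 0.1051]
contact_force: [-2.1, 3.0, 0.6]
0.04811621863653432 24.61081082620408 [-2.13826956  2.9903881   0.62247288] [ 0.67192939  0.52555959 -0.03263742]
```

View pics/s5.png

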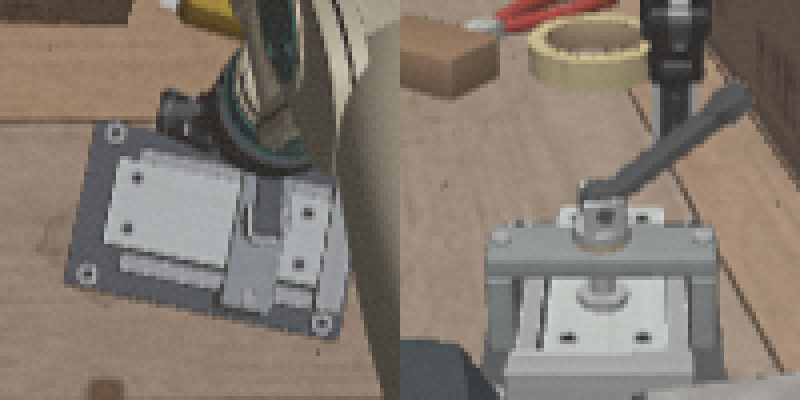

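The lever is almost along fixture +x and still raised. I'll make small final steps until the force climbs.

```bash
for i in 1; do python3 inch.py '[{"tx":-0.24, "ty":-0.34}, {"tx":-0.48, "ty":-0.68}]'| sed -n '1,2p;4p'; done
python3 inch.py '[{"tx":-0.2, "ty":-0.36}, {"tx":-0.4, "ty":-0.74}]'| sed -n '2p;4p'
python3 inch.py '[{"tx":-0.1, "ty":-0.2}, {"tx":-0.16, "ty":-0.4}]'| sed -n '2p;4p'
python3 inch.py '[{"tx":-0.08, "ty":-0.2}, {"tx":-0.14, "ty":-0.4}]'| sed -n '2p;4p'
```

```text
time: 9.95
eef_pos: [0.5481, 0.1513, 0.1049]
contact_force: [-2.0, 2.9, 0.3]
eef_pos: [0.5493, 0.1473, 0.1048]
contact_force: [-2.4, 4.4, 0.9]
eef_pos: [0.5496, 0.146, 0.1048]
contact_force: [-2.5, 7.7, 0.9]
eef_pos: [0.5496, 0.145, 0.1047]
contact_force: [-1.8, 10.2, 0.3]
```

To row units: -0.002 m is -0.4, -0.001 m is -0.2.

```bash
python3 inch.py '[{"tx":-0.08, "ty":-0.2}, {"tx":-0.14, "ty":-0.4}]'| sed -n '2p;4p'
python3 inch.py '[{"tx":-0.08, "ty":-0.2}, {"tx":-0.14, "ty":-0.4}, {"tx":-0.14, "ty":-0.4}]'| sed -n '2p;4p'
python3 - <<'E'
from h import *
f=np.load("fix.npz");yaw=float(f["yaw"]);o=f["o"];s=robot.get_obs()
im=robot.camera("side");cv2.imwrite("pics/s6.png",im[190:290,200:300,::-1].repeat(6,0).repeat(6,1))
for b in(0,.15,.3):
  for th in(.6,.7,.8):
    a=yaw+b;r=.08*np.cos(th);print(b,th,(proj("side",[o[0]+r*np.cos(a),o[1]+r*np.sin(a),.086+b/6.28*.01+.08*np.sin(th)])-[200,190])*6)
print("pivot",(proj("side",[*o,.086])-[200,190])*6)
E
```

```text
eef_pos: [0.5497, 0.144, 0.1047]
contact_force: [-3.0, 13.1, -0.3]
eef_pos: [0.5498, 0.1432, 0.1047]
contact_force: [-3.1, 16.7, 0.9]
0 0.6 [496.39490374 173.70156776]
0 0.7 [481.55993197 155.62257785]
0 0.8 [464.68541455 138.93615956]
0.15 0.6 [491.77185761 160.55005345]
0.15 0.7 [477.44293709 143.55848185]
0.15 0.8 [461.11239085 128.03025069]
0.3 0.6 [482.85941328 148.06575879]
0.3 0.7 [469.31388655 132.08430508]
0.3 0.8 [453.84926626 117.63436448]
pivot [292.34961642 302.26709747]
```

View pics/s6.png

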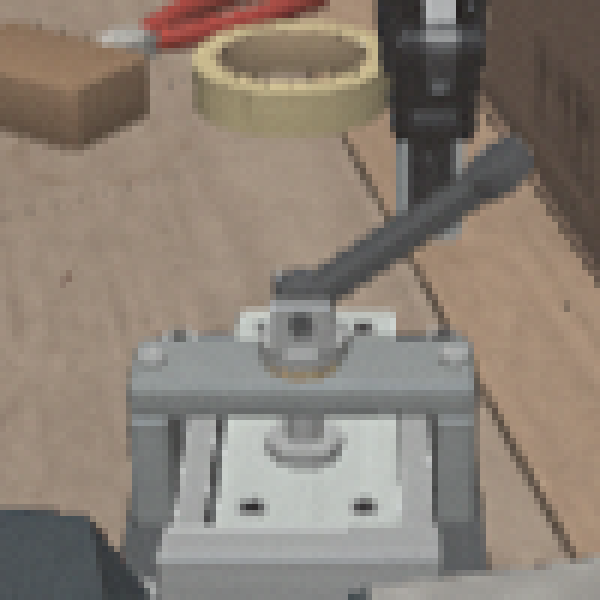

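The lever tip sits at crop (505,165), which agrees with a bolt angle near 0 and the lever at about 0.6 rad. The force has climbed to 17 N, so the bolt is snug. I'll back off, rise and move above the lever end.

```bash
python3 inch.py '[{"ty":2}, {"ty":3.6}, {"ty":3.6, "tz":-8}, {"ty":3.6, "tz":-16}, {"ty":3.6, "tz":-17}, {"ty":3.6, "tz":-17}]'| sed -n '1,2p;4p'
python3 - <<'E'
from h import *
f=np.load("fix.npz");yaw=float(f["yaw"]);o=f["o"];s=robot.get_obs()
t=np.r_[o+.064*np.array([np.cos(yaw),np.sin(yaw)]),.16];print("shift",s["ee_rot"].T@(t-s["eef_pos"]))
E
```

```text
time: 11.7
eef_pos: [0.5565, 0.1558, 0.1921]
contact_force: [-0.2, 0.6, -0.7]
shift [-0.01542947 -0.03106447  0.03217809]
```

```bash
python3 inch.py '[{"tx":-1.6, "ty":-3.2}, {"tx":-3.1, "ty":-6.2}, {"tx":-3.1, "ty":-6.2, "tz":3}, {"tx":-3.1, "ty":-6.2, "tz":6.4}, {"tx":-3.1, "ty":-6.2, "tz":8.4}, {"tx":-3.1, "ty":-6.2, "tz":10}]'| sed -n '1,2p;4p'
python3 inch.py '[{"tz":1}, {"tz":2}, {"tz":3}, {"tz":4}]'| sed -n '1,2p;4p'
python3 inch.py '[{"tz":1}, {"tz":2}, {"tz":3}]'| sed -n '1,2p;4p'
```

```text
time: 12.3
eef_pos: [0.5624, 0.122, 0.1383]
contact_force: [-1.4, 0.1, 4.0]
time: 12.7
eef_pos: [0.5641, 0.123, 0.1205]
contact_force: [0.4, 0.1, 4.6]
time: 13.0
eef_pos: [0.5637, 0.1229, 0.1048]
contact_force: [1.4, -1.8, 4.6]
```

The lever is folding at about 4.6 N. I'll continue down to flat.

```bash
python3 inch.py '[{"tz":0.8}, {"tz":1.6}, {"tz":2.2}]'| sed -n '1,2p;4p'
python3 inch.py '[{"tz":0.4}, {"tz":0.8}]'| sed -n '1,2p;4p'
python3 inch.py '[{"tz":0.2}, {"tz":0.4}]'| sed -n '1,2p;4p'
```

```text
time: 13.3
eef_pos: [0.5629, 0.1229, 0.0933]
contact_force: [2.9, -0.3, 4.2]
time: 13.5
eef_pos: [0.564, 0.1228, 0.0906]
contact_force: [1.8, -0.6, 11.9]
time: 13.7
eef_pos: [0.5646, 0.1228, 0.09]
contact_force: [0.1, -0.5, 15.6]
```

Force is rising at z of about 0.090, so the lever is on its flat stop. I'll retreat well clear and verify.

To row units: -0.09 m is -18, 0.2 m is 40.

```bash
python3 inch.py '[{"tz":-4}, {"tz":-10}, {"tz":-18}, {"ty":8, "tz":-24}, {"ty":16, "tz":-28}, {"ty":24, "tz":-30}, {"ty":32, "tz":-30}, {"ty":40, "tz":-30}, {"ty":40, "tz":-30}, {"ty":40, "tz":-30}]'| sed -n '1,2p;4p'
python3 - <<'E'
from h import *
f=np.load("fix.npz");yaw=float(f["yaw"]);o=f["o"]
a=robot.camera("top")[160:260,260:360,::-1];b=robot.camera("side")[190:290,200:300,::-1]
cv2.imwrite("pics/end.png",np.hstack([a,b]).repeat(4,0).repeat(4,1))
for bb in(0,.2):
  t=np.r_[o+.08*np.array([np.cos(yaw+bb),np.sin(yaw+bb)]),.09]
  print("tip",bb,(proj("top",t)-[260,160])*4,(proj("side",t)-[200,190])*4+[400,0])
R=np.array([[np.cos(yaw),-np.sin(yaw)],[np.sin(yaw),np.cos(yaw)]])
for x in(-.03,.03):print("block end",(proj("top",np.r_[R@[x,.1]+o,.032])-[260,160])*4)
E
```

```text
time: 14.7
eef_pos: [0.6015, 0.319, 0.2356]
contact_force: [0.4, 0.2, 0.4]
tip 0 [286.0032644   63.39532197] [758.02754753 192.29154885]
tip 0.2 [261.88189826  61.15853638] [751.81937515 177.66577191]
block end [101.15877184 206.95429052]
block end [116.93668756 122.34817598]
```

View pics/end.png

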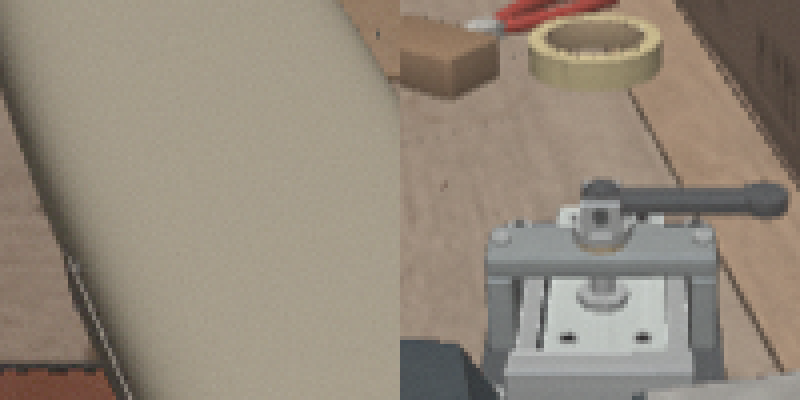

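The lever is flat, with its tip at crop (770,200), pointing along fixture +x as expected for a snug bolt. The bystanders visible in this crop are unmoved and the arm is clear, so I'm handing in.

```bash
python3 -c "
from bench import robot
print(robot.hand_in())"
```

```text
the job is handed in; nothing more can be done
None
```

I handed the job in at about 15 s, with no verdict returned: by my force readings and pictures the block is home, the bolt snug and the lever folded flat, and the bystanders were not touched.

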